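# Weed out the tired spring clip

## Robot

A 7-joint arm with a two-finger parallel gripper is mounted at the origin on the work surface. World frame = base frame: x ahead of the robot, y to its left, z up, the work surface at z = 0. Lengths are in m, angles in rad, forces in N, time in s.
With the tool pointing down it reaches from about 0.4 to 0.875 m from the base axis. Payload 6.5 kg.
Tool frame: the origin (TCP) lies at the very end of the fingers, on their centre line; the grasp point (between the pads) lies 19 mm behind it; z points along the fingers, y is the direction in which the jaws open and shut (so a half turn about z gives the same grasp; the last joint's range is limited). The gripper opens to 85 mm and grips with 20 to 120 N. Pads are 22 mm wide; open, the fingers measure 114 mm over their backs; the gripper's body (76 mm by 85 mm) begins 54 mm behind the grasp point. The pads swing forward as they close: fully open they stand 13 mm farther back than shut.
Start: joints at [1.163, 0.536, -0.004, 1.538, 0.003, 1.067, -0.071], TCP at [0.218, -0.612, 0.231] pointing down, gripper open.
Joint ranges: [-2.7, 2.7], [-0.37, 2.16], [-1.27, 1.26], [0.24, 2.4], [-1.31, 4.45], [0.19, 1.91], [-2.76, 2.76]. Speed limits (rad/s): [2.39, 2.39, 3.14, 3.14, 3.14, 3.14, 3.14].

## Interface

Orientations are given as a rotation vector (axis times angle).
In Python, from rig import r gives the robot as it stands. The module is installed in compiled form; this text tells all that it offers.
- The arm moves only by the tool step_arm, never from a script. Its argument "commands" is a list of rows, each a list of 7 numbers: the shift along the tool's x, y, z each as a share of 120 mm, from -1 to 1, then the turn, a rotation vector about the tool's x, y, z each as a share of 30 degrees, from -1 to 1, then the closure in counts, from 0 (fully open) to 255 (shut). In form: [[tx, ty, tz, ax, ay, az, grip], ...]. A call has 1 to 20 rows; each row is the pose to reach, as a shift and turn from the pose commanded when the call began, along the tool's axes at that moment; what a row does not reach only later rows make up. A row lasts 1/10 s, in which the tool goes at most 50 mm and 8.59 degrees, less where a joint would pass 70% of its speed; a pose out of reach is approached as far as the arm can. A call with a number of a shift or a turn outside -1 to 1 is refused whole. A call with a gripper value outside its range is refused whole. The fingers move at their own pace and stop on an object; "squeeze" is the grip in N (left out, the last holds). Time passes only in rows, so rows that repeat a pose let the fingers close. It gives the time, the measured TCP pose, the force and the opening at its end, in the units of the state.
- r.get_obs(): the state, without advancing time (a new reading comes with each control period).
- r.grab_frame(name): name is "scene" or "top" or "wrist"; returns a dict with "frame" (400x640x3 uint8, red, green, blue), "fx", "fy", "cx", "cy" (pixels), "world_from_camera" (4x4, takes a point from camera to world coordinates). Camera axes: x right, y down, z forward; pixel columns grow to the right and rows downward; lengths in m; the calibration is good to about 2 mm. A picture is of the moment at which its call begins. There is no depth.
- r.close_job(): hands the job in, once; it reports no verdict.
The state is a dict: "time_s": time; "joint_positions": joint angles; "dq": joint speeds; "tau": joint torques, N m; "tcp_pos": TCP position; "tool_rot": TCP orientation; "force": force on the tool from outside, world axes, zero at the start; "torque": the same for the moment, N m; "width": finger opening in m.
Only numpy, scipy, OpenCV 4.12 (cv2) and the standard library are available. Lean on these libraries where they do the work, as an engineer would, in place of code of your own. Each camera call takes 0.05 s, during which the arm holds its last target. There are 200 camera calls.

## Task

One of the three spring clips lying on the sloping peg board has a tired spring. Squeeze the handles of each clip in turn where it lies, from the robot's left to its right, to feel how stiff it is; when all three have been tried, take the weak one off the board and lay it flat in the red reject tray, right way up as it lay on the board. Leave the two sound clips lying in their places against the ledge, and do not disturb the mallet, the shelf pegs or the tackle box.

Things in the scene. Friction and masses are not known exactly. Their poses are not given: they have to be found in the camera images.
- rack: white peg board, 380 wide (y), 220 up the slope, facing away from the robot: it rises towards the robot at 32 degrees; fixed. Origin on the bench under the board; x horizontal, up-slope (to the robot); y to the robot's right; z up. Low edge of its face at x -110, z 30. Clips lie side by side on it, handles up-slope, at y about -105, 0 and +105.
- rack_ledge (a point): middle of the top of the beech ledge (14 high, along y, near the low edge of the board) that the clips' jaws rest against.
- rack_rail (a point): middle of a steel rail, 12 thick, 366 long along y, that overhangs the handles: 110 square off the face, 200 up the slope from its low edge, on a thin post at each end. It leaves no room for a gripper straight down onto the handles: lean the tool square to the slope (wrist away from the robot), and leave the same way.
- tray: red open reject tray, 210 (x) by 170 (y) by 30 high, walls and floor 4, fixed on the bench beside the rack, left or right. Origin: centre of its underside, z up.
- tackle_box: shut clear plastic tackle box, 190 (x) by 140 (y) by 45 high, blue latches, fixed, on the other side of the rack. Leave it alone.
- mallet: wooden mallet lying on the bench beyond the rack, 215 long, head 50 by 100 by 50. Origin: underside, 35 from the head's near face; x towards the head. Leave it alone.
- shelf_peg_1: beech shelf peg lying on the bench beyond the rack, 70 long, 18 high. Origin: centre of underside. Leave it alone.
- shelf_peg_2: a second beech shelf peg, as the first.
- clip_1: one of three alike spring clips (orange, black thumb pads), 130 long, 60 wide, 32 high, about 95 g. Origin: centre of the underside; x from the jaws (tips at -65) to the handles (ends at +66); z square to its flat side, in the rack square out of the board. Levers pivot on a steel pin at x -15. Which clip is tired is not known from name or place.
- clip_1_handles (a point): point midway between the thumb pads of clip_1, 46 from its origin along x, 21 above its underside: where to squeeze (along y). Pads span x +27 to +66 of the clip; their outer faces here are 56 apart at rest, 35 when fully squeezed.
- clip_1_lever (a joint): angle by which clip_1 is squeezed: 0 jaws shut, 0.35 rad handles fully together, jaws open. At the pads a sound spring yields only above about 16 N and closes fully at 24 N; the tired one yields at 4 N and is fully closed by 7 N.
- clip_2: the same kind of spring clip, same size and axes as clip_1, sound or tired.
- clip_2_handles (a point): point midway between the thumb pads of clip_2, 46 from its origin along x, 21 above its underside: where to squeeze (along y). Pads span x +27 to +66 of the clip; their outer faces here are 56 apart at rest, 35 when fully squeezed.
- clip_2_lever (a joint): angle by which clip_2 is squeezed: 0 jaws shut, 0.35 rad handles fully together, jaws open. At the pads a sound spring yields only above about 16 N and closes fully at 24 N; the tired one yields at 4 N and is fully closed by 7 N.
- clip_3: the same kind of spring clip, same size and axes as clip_1, sound or tired.
- clip_3_handles (a point): point midway between the thumb pads of clip_3, 46 from its origin along x, 21 above its underside: where to squeeze (along y). Pads span x +27 to +66 of the clip; their outer faces here are 56 apart at rest, 35 when fully squeezed.
- clip_3_lever (a joint): angle by which clip_3 is squeezed: 0 jaws shut, 0.35 rad handles fully together, jaws open. At the pads a sound spring yields only above about 16 N and closes fully at 24 N; the tired one yields at 4 N and is fully closed by 7 N.
Things that resemble listed ones, but are neither listed nor needed, are in the scene too. What is shaped like the clip_2 but turquoise is not meant.

How it is judged:
On the way, in this order (a step that is already met when the one before it is completed fails the run):
1. the left clip is squeezed by the fingers (over 4 N) while it lies on the board (((y of clip_1 in the frame of rack between -0.2 and -0.055 m and z of clip_1 in the frame of rack below 0.0953081 m and contact force between the fingers and clip_1 above 4 N) or (y of clip_2 in the frame of rack between -0.2 and -0.055 m and z of clip_2 in the frame of rack below 0.0953081 m and contact force between the fingers and clip_2 above 4 N) or (y of clip_3 in the frame of rack between -0.2 and -0.055 m and z of clip_3 in the frame of rack below 0.0953081 m and contact force between the fingers and clip_3 above 4 N))), for 0.2 s.
2. the middle clip is squeezed by the fingers (over 4 N) while it lies on the board (((y of clip_1 in the frame of rack between -0.05 and 0.05 m and z of clip_1 in the frame of rack below 0.0953081 m and contact force between the fingers and clip_1 above 4 N) or (y of clip_2 in the frame of rack between -0.05 and 0.05 m and z of clip_2 in the frame of rack below 0.0953081 m and contact force between the fingers and clip_2 above 4 N) or (y of clip_3 in the frame of rack between -0.05 and 0.05 m and z of clip_3 in the frame of rack below 0.0953081 m and contact force between the fingers and clip_3 above 4 N))), for 0.2 s.
3. the right clip is squeezed by the fingers (over 4 N) while it lies on the board (((y of clip_1 in the frame of rack between 0.055 and 0.2 m and z of clip_1 in the frame of rack below 0.0953081 m and contact force between the fingers and clip_1 above 4 N) or (y of clip_2 in the frame of rack between 0.055 and 0.2 m and z of clip_2 in the frame of rack below 0.0953081 m and contact force between the fingers and clip_2 above 4 N) or (y of clip_3 in the frame of rack between 0.055 and 0.2 m and z of clip_3 in the frame of rack below 0.0953081 m and contact force between the fingers and clip_3 above 4 N))), for 0.2 s.
At the end, for the whole second after the job is handed in: Tired clip still and flat in the red tray, right way up (0.15 rad), underside within 12 mm of the tray's underside, centre within 75 mm (x) and 60 mm (y) of the tray's; both sound clips still on the board, within 25 mm of their starts, flat on it (0.12 rad), handles up-slope (x of clip_2 in the frame of tray between -0.075 and 0.075 m and y of clip_2 in the frame of tray between -0.06 and 0.06 m and z of clip_2 in the frame of tray below 0.012 m and angle between clip_2's own z axis and vertical below 0.15 rad and linear speed of each of clip_2, clip_1, clip_3 below 0.02 m/s and distance of each of clip_1, clip_3 from where it was at the start of the episode below 0.025 m and angle between the x axis of each of clip_1, clip_3 and the y axis of rack, either way round above 1.25 rad and angle between clip_1's own z axis and vertical between 0.438505 and 0.678505 rad and angle between clip_3's own z axis and vertical between 0.438505 and 0.678505 rad); the robot touches nothing.
It fails at once if the mallet or a shelf peg is pushed more than 20 mm (distance of any of mallet, shelf_peg_1, shelf_peg_2 from where it was at the start of the episode above 0.02 m).
It fails at once if the robot presses on the tackle box with more than 8 N (contact force between anything else and tackle_box above 8 N).
It also fails if it takes over 69 s, if anything falls off the work surface, if the arm or the gripper's body presses on something with over 40 N, if the wrist force passes 120 N, or if a joint passes its speed limit or range.

## Working session

There is one attempt and no reset: what is moved stays moved. The work goes in short steps, Python scripts to look and compute and a tool call to move; the robot and the scene stay as the last step left them, time stands still between calls to the robot, and variables do not carry over. Pictures are saved under pics/ and viewed, about 8 in all and at most 12, crops included, and the job is handed in when it is done.

Besides the shell and the picture viewer there is one more tool, called after ">>>" as name([rows], argument=value, ...), one row to a line, values as JSON. step_arm: Moves the arm, as the interface text tells. Its arguments: {"type":"object","properties":{"commands":{"type":"array"},"squeeze":{"type":"number"}},"required":["commands"]}

```bash
mkdir -p pics; ls; python3 - <<'E'
from rig import r
import cv2,numpy as np,pickle
np.set_printoptions(precision=4,suppress=True)
o=r.get_obs();print(o)
d={}
for n in("scene","top"):
    f=r.grab_frame(n);d[n]=f;cv2.imwrite(f"pics/{n}0.png",f["frame"][:,:,::-1]);print(n,f["fx"],f["fy"],f["cx"],f["cy"]);print(f["world_from_camera"])
pickle.dump(d,open("d0.pkl","wb"))
E
```

```text
pics
{'time_s': 0.0, 'joint_positions': array([ 1.1628,  0.5371, -0.0045,  1.5389,  0.0026,  1.0673, -0.0712]), 'dq': array([ 0.0013, -0.0019, -0.0009,  0.0016,  0.0004, -0.0007,  0.001 ]), 'tau': array([  0.0015, -58.3414,   1.0493, -25.9106,   0.0123,   0.0094,
        -0.    ]), 'tcp_pos': array([ 0.2177, -0.6118,  0.2304]), 'tool_rot': array([-3.0942, -0.5341,  0.0006]), 'force': array([ 0.0536, -0.5767,  0.4941]), 'torque': array([-0.0339,  0.0269, -0.0013]), 'width': 0.08517735770210551}
scene 441.70765075210437 441.70765075210437 326.80622463241986 198.43382061346387
[[ 0.8088  0.3511 -0.4717  1.089 ]
 [ 0.5879 -0.4681  0.6597 -0.678 ]
 [ 0.0108 -0.8109 -0.585   0.7705]
 [ 0.      0.      0.      1.    ]]
top 366.23456434727484 366.23456434727484 320.7206206351083 198.79006095603626
[[ 0.0209 -0.9913  0.1301  0.5193]
 [-0.9994 -0.0169  0.0316 -0.0122]
 [-0.0292 -0.1307 -0.991   0.9705]
 [ 0.      0.      0.      1.    ]]
```

View pics/scene0.png

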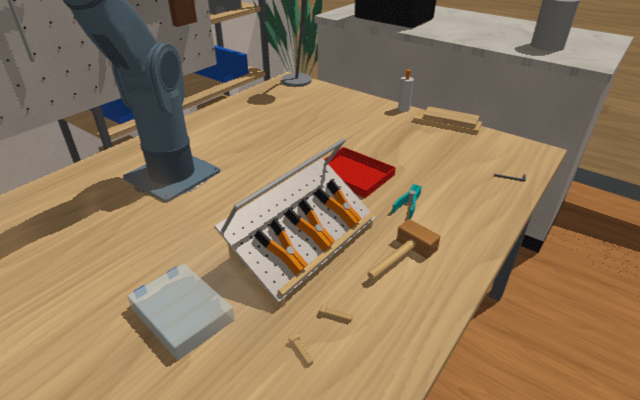

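View pics/top0.png

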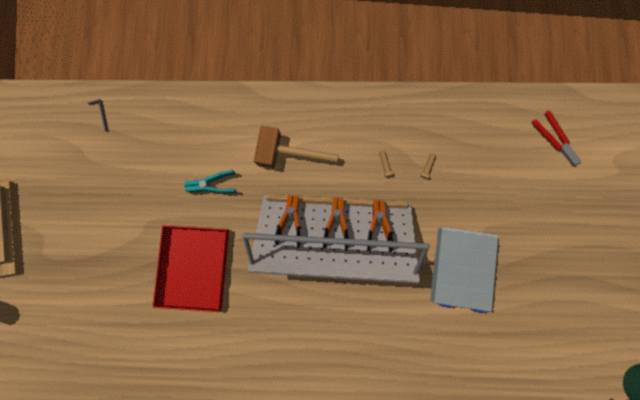

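The scene view shows the rack in the middle with three orange clips, their handles (black pads) towards the robot. The red tray is on the robot's left, around (192,268) in the top view, and the tackle box is on the right. In the top view the rail runs from about (245,237) to (427,246). I'll zoom in to pick out the features.

```bash
python3 - <<'E'
import cv2,pickle,numpy as np
d=pickle.load(open("d0.pkl","rb"))
t=d["top"]["frame"][185:290,235:435,::-1]; s=d["scene"]["frame"][135:300,210:385,::-1]
cv2.imwrite("pics/c_top.png",cv2.resize(t,None,fx=4,fy=4,interpolation=cv2.INTER_CUBIC))
cv2.imwrite("pics/c_sc.png",cv2.resize(s,None,fx=3.6,fy=3.6,interpolation=cv2.INTER_CUBIC))
E
```

```text
(no output)
```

View pics/c_top.png

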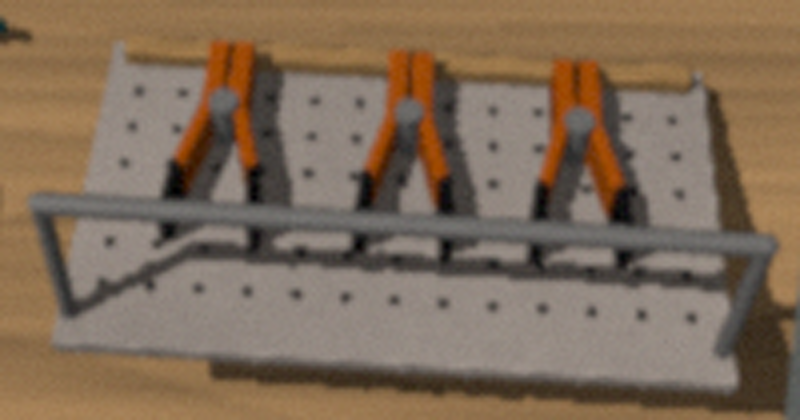

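View pics/c_sc.png

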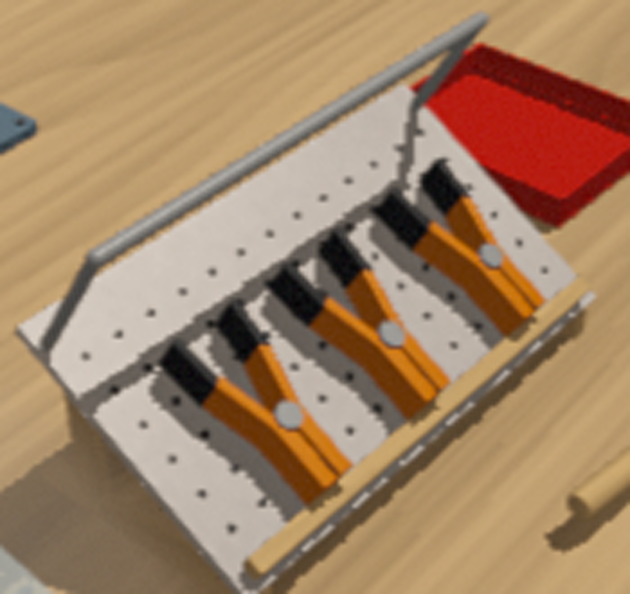

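Both crops show the pins clearly. In the top crop they are at (223,101), (409,111) and (580,121); in the scene crop they are at (490,255), (392,333) and (289,414). The rail ends in the top crop are (38,203) and (770,243). Next I'll turn these into positions.

```bash
cat > geo.py <<'E'
import numpy as np,pickle,cv2
np.set_printoptions(precision=4,suppress=True)
def ray(f,u,v):
    T=f["world_from_camera"];d=T[:3,:3]@[(u-f["cx"])/f["fx"],(v-f["cy"])/f["fy"],1]
    return T[:3,3],d/np.linalg.norm(d)
def plane(f,u,v,p,n):
    c,d=ray(f,u,v);return c+d*np.dot(p-c,n)/np.dot(d,n)
def zp(f,u,v,z): return plane(f,u,v,np.array([0,0,z]),np.array([0,0,1.]))
def tri(rs):
    A=0;b=0
    for c,d in rs:
        P=np.eye(3)-np.outer(d,d);A=A+P;b=b+P@c
    x=np.linalg.solve(A,b);return x,[np.linalg.norm((np.eye(3)-np.outer(d,d))@(x-c)) for c,d in rs]
E
python3 - <<'E'
from geo import *
d=pickle.load(open("d0.pkl","rb"));T=d["top"];S=d["scene"]
tc=lambda p:(235+(p[0]-1.5)/4,185+(p[1]-1.5)/4)
sc=lambda p:(210+(p[0]-1.3)/3.6,135+(p[1]-1.3)/3.6)
print("rail"); 
R=[tri([ray(T,*tc(a)),ray(S,*sc(b))]) for a,b in [((38,203),(484,19)),((770,243),(92,258))]]
for x in R:print(*x)
A,B=[zp(T,*tc(p),.2293) for p in((38,203),(770,243))];print(A,B,np.linalg.norm(A-B))
A2,B2=[zp(T,*tc(p),.1466) for p in((55,347),(737,387))];print("top edge",A2,B2,np.linalg.norm(A2-B2))
y=(B-A)/np.linalg.norm(B-A);y[2]=0;y2=(B2-A2);y2/=np.linalg.norm(y2);print("ydirs",y,y2)
# corners low edge z=.03
C=[tri([ray(T,*tc(a)),ray(S,*sc(b))]) for a,b in [((118,45),(592,297)),((700,80),(245,592))]]
print("low",C)
Y=y;X=np.cross(Y,[0,0,1]);O=(A+B)/2-X*.0013;O[2]=0
print("X",X,"yaw",np.degrees(np.arctan2(X[1],X[0])),"O",O,"O by top edge",(A2+B2)/2-X*.0766)
c,s=np.cos(np.radians(32)),np.sin(np.radians(32))
U=X*c+np.array([0,0,s]);N=-X*s+np.array([0,0,c]);L=O-X*.11+np.array([0,0,.03])
F=np.stack([U,Y,N])
pins=[((223,101),(490,255)),((409,111),(392,333)),((580,121),(289,414))]
tips=[(233,45),(412,54),(577,62)]
pads=[((403,220),(443,185)),((298,292),(345,260)),((188,372),(241,333))]
for a,t,p in zip(pins,tips,pads):
    x,e=tri([ray(T,*tc(a[0])),ray(S,*sc(a[1]))])
    q=F@(x-L);tp=F@(plane(T,*tc(t),L+N*.024,N)-L)
    pd=[F@(plane(S,*sc(k),L+N*.024,N)-L) for k in p]
    pn=[F@(plane(f,*k,L+N*.03,N)-L) for f,k in((T,tc(a[0])),(S,sc(a[1])))]
    m=np.mean(pd,axis=0)
    print("pin",q*1000,np.array(e)*1000,"pin on plane",pn[0][:2]*1e3,pn[1][:2]*1e3,"tip",tp[:2]*1e3,"pads",pd[0][:2]*1e3,pd[1][:2]*1e3,"ang",np.degrees(np.arctan2((m-q)[1],(m-q)[0])),np.degrees(np.arctan2((q-tp)[1],(q-tp)[0])))
# tray
h=cv2.cvtColor(T["frame"],cv2.COLOR_RGB2HSV);m=cv2.inRange(h,(0,180,80),(8,255,255))|cv2.inRange(h,(172,180,80),(180,255,255))
m[:,:120]=0;m[:,245:]=0
k=max(cv2.findContours(m,0,2)[0],key=cv2.contourArea);rr=cv2.boxPoints(cv2.minAreaRect(k));print(rr)
P=np.array([zp(T,*p,.03) for p in rr]);print("tray",P,P.mean(0),[np.linalg.norm(P[i]-P[i-1]) for i in range(4)])
pickle.dump(dict(X=X,Y=Y,O=O,U=U,N=N,L=L),open("rack.pkl","wb"))
E
```

```text
rail
[0.5389 0.1647 0.2307] [np.float64(0.00036860942827933636), np.float64(0.00036860942827927684)]
[ 0.525  -0.2034  0.2324] [np.float64(0.0023650967557301153), np.float64(0.0023650967557299696)]
[0.5392 0.1653 0.2293] [ 0.5267 -0.2025  0.2293] 0.36796931914843867
top edge [0.4619 0.1717 0.1466] [ 0.449  -0.2045  0.1466] 0.37642415085279546
ydirs [-0.0339 -0.9994  0.    ] [-0.0344 -0.9994  0.    ]
low [(array([0.6468, 0.1645, 0.0305]), [np.float64(0.0014477754354243046), np.float64(0.0014477754354243824)]), (array([ 0.63  , -0.2111,  0.0338]), [np.float64(0.0015336691221036446), np.float64(0.001533669122103532)])]
X [-0.9994  0.0339  0.    ] yaw 178.05589302797927 O [ 0.5343 -0.0187  0.    ] O by top edge [ 0.532  -0.019   0.1466]
pin [  72.6096 -107.7261   34.0556] [1.9839 1.9839] pin on plane [  67.6076 -109.7622] [  73.9908 -109.1209] tip [  18.3142 -109.4707] pads [132.157  -75.5655] [ 135.6995 -125.9175] ang 6.498347649258289 1.8403258355786853
pin [72.5994  3.7557 34.2215] [1.5922 1.5922] pin on plane [67.8736  2.7564] [73.87    2.1685] tip [18.2856  3.1835] pads [134.4445  33.412 ] [133.3295 -13.5103] ang 5.772031784685087 0.6035769763045229
pin [ 73.0129 105.5307  33.8627] [1.4626 1.4626] pin on plane [ 68.7228 105.2339] [ 74.2395 104.4246] tip [ 18.0198 106.1643] pads [134.2274 136.0165] [134.5667  88.0152] ang 6.030787878275386 -0.6601087210064297
[[152.5371 306.8607]
 [160.5371 222.8607]
 [226.3685 229.1303]
 [218.3685 313.1303]]
tray [[0.3602 0.4372 0.03  ]
 [0.5726 0.4335 0.03  ]
 [0.5597 0.2599 0.03  ]
 [0.3492 0.2686 0.03  ]] [0.4604 0.3498 0.03  ] [np.float64(0.168948612009546), np.float64(0.21241769128640361), np.float64(0.1740176265479606), np.float64(0.21064212663716395)]
```

```bash
cat >> geo.py <<'E'
from scipy.spatial.transform import Rotation as Ro
K=pickle.load(open("rack.pkl","rb")) if __import__("os").path.exists("rack.pkl") else None
def face(u,y,n): return K["L"]+K["U"]*u+K["Y"]*y+K["N"]*n
def Rslope(): return np.stack([-K["U"],K["Y"],-K["N"]],1)
def delta(o,p,R):
    R0=Ro.from_rotvec(o["tool_rot"]);dp=R0.inv().apply(p-o["tcp_pos"]);dr=(R0.inv()*Ro.from_matrix(R)).as_rotvec()
    return np.round(dp/.12,3),np.round(np.degrees(dr)/30,3)
E
python3 - <<'E'
from geo import *
from rig import r
o=r.get_obs();f=r.grab_frame("wrist")
R0=Ro.from_rotvec(o["tool_rot"]).as_matrix()
T=f["world_from_camera"];print("cam in tool",R0.T@(T[:3,3]-o["tcp_pos"]),(R0.T@T[:3,:3])[:,2],f["fx"])
print("slope R",Rslope())
for y in(-.109,.003,.105):
  for n in(.006,.1,.2): print(y,n,face(.13,y,n),delta(o,face(.13,y,n),Rslope()))
E
```

```text
cam in tool [ 0.0739 -0.0001 -0.1422] [-0.2878 -0.0002  0.9577] 321.0795785556494
slope R [[ 0.8476 -0.0339 -0.5296]
 [-0.0288 -0.9994  0.018 ]
 [-0.5299  0.     -0.848 ]]
-0.109 0.006 [0.5409 0.0902 0.104 ] (array([ 4.499, -4.607,  1.061]), array([ 0.198, -1.053,  0.7  ]))
-0.109 0.1 [0.5907 0.0885 0.1837] (array([ 4.885, -4.456,  0.396]), array([ 0.198, -1.053,  0.7  ]))
-0.109 0.2 [0.6436 0.0867 0.2685] (array([ 5.296, -4.295, -0.311]), array([ 0.198, -1.053,  0.7  ]))
0.003 0.006 [ 0.5371 -0.0218  0.104 ] (array([ 4.157, -3.739,  1.059]), array([ 0.198, -1.053,  0.7  ]))
0.003 0.1 [ 0.5869 -0.0234  0.1837] (array([ 4.543, -3.588,  0.395]), array([ 0.198, -1.053,  0.7  ]))
0.003 0.2 [ 0.6398 -0.0252  0.2685] (array([ 4.953, -3.427, -0.312]), array([ 0.198, -1.053,  0.7  ]))
0.105 0.006 [ 0.5336 -0.1237  0.104 ] (array([ 3.845, -2.949,  1.058]), array([ 0.198, -1.053,  0.7  ]))
0.105 0.1 [ 0.5834 -0.1254  0.1837] (array([ 4.231, -2.797,  0.394]), array([ 0.198, -1.053,  0.7  ]))
0.105 0.2 [ 0.6364 -0.1272  0.2685] (array([ 4.642, -2.636, -0.313]), array([ 0.198, -1.053,  0.7  ]))
```

>>> step_arm([
  [0.3,-0.25,-0.4,0,0,0,0],
  [0.6,-0.5,-0.8,0,0,0,0],
  [1,-0.85,-0.8,0,0,0,0],
  [1,-0.85,-0.8,0,0,0,0],
], squeeze=20)

```text
time_s: 0.55
tcp_pos: [0.2982, -0.4742, 0.3286]
tool_rot: [3.095, 0.535, 0.002]
force: [0.6, -0.1, 0.5]
width: 0.0852
```

>>> step_arm([
  [1,-0.85,0,0,0,0.3,0],
  [1,-0.85,0,0,0,0.7,0],
  [1,-0.85,0,0,0,0.7,0],
  [1,-0.85,0,0,0,0.7,0],
])

```text
time_s: 0.95
tcp_pos: [0.3786, -0.3343, 0.3273]
tool_rot: [-3.139, 0.031, -0.002]
force: [-1.0, 0.5, -0.2]
width: 0.0853
```

>>> step_arm([
  [0.8,-1,0,0,0,0,0],
  [0.8,-1,0,0,0,0,0],
  [0.8,-1,0,0,0,0,0],
  [0.8,-1,0,0,0,0,0],
])

```text
time_s: 1.35
tcp_pos: [0.4785, -0.2151, 0.3272]
tool_rot: [-3.138, 0.022, -0.003]
force: [-0.1, 0.9, 0.3]
width: 0.0854
```

>>> step_arm([
  [0.8,-1,0,0,0,0,0],
  [0.8,-1,0,0,0,0,0],
  [0.8,-1,0,0,0,0,0],
  [0.8,-1,0,0,0,0,0],
])

```text
time_s: 1.75
tcp_pos: [0.5763, -0.0972, 0.3268]
tool_rot: [-3.137, 0.024, -0.002]
force: [0.5, 0.7, -0.0]
width: 0.0857
```

>>> step_arm([
  [0.6,-1,0,0,-0.3,0,0],
  [0.6,-1,0,0,-0.6,0,0],
  [0.6,-1,0,0,-0.9,0,0],
  [0.6,-1,0,0,-1,0,0],
  [0.6,-1,0,0,-1,0,0],
  [0.6,-1,0,0,-1,0,0],
])

```text
time_s: 2.35
tcp_pos: [0.6444, 0.0133, 0.321]
tool_rot: [-3.034, 0.039, 0.804]
force: [-0.2, 0.2, 0.1]
width: 0.0854
```

```bash
python3 - <<'E'
from geo import *
from rig import r
f=r.grab_frame("wrist");o=r.get_obs();cv2.imwrite("pics/w1.png",f["frame"][:,:,::-1]);pickle.dump(f,open("w1.pkl","wb"))
print(o["tcp_pos"],o["joint_positions"])
for n in(.1,.15,.006): print(n,delta(o,face(.13,-.109,n),Rslope()))
E
```

```text
[0.644  0.0129 0.3223] [-0.1165  0.8228  0.1116  0.9304 -0.1072  1.9085 -1.6247]
0.1 (array([ 0.17 , -0.621,  1.23 ]), array([ 0.013, -0.08 ,  0.011]))
0.15 (array([ 0.187, -0.619,  0.814]), array([ 0.013, -0.08 ,  0.011]))
0.006 (array([ 0.137, -0.627,  2.013]), array([ 0.013, -0.08 ,  0.011]))
```

View pics/w1.png

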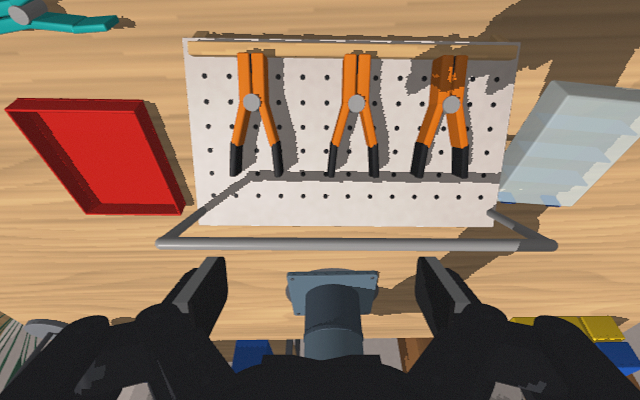

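The wrist view looks square onto the board. The pins are at (252,103), (357,103) and (452,104), and the pad ends at (236,175)/(279,175), (331,176)/(375,176) and (418,176)/(460,177). I'll refine the clip positions from this.

```bash
python3 - <<'E'
from geo import *
f=pickle.load(open("w1.pkl","rb"));F=np.stack([K["U"],K["Y"],K["N"]])
def q(u,v,n): return (F@(plane(f,u,v,face(0,0,n),K["N"])-K["L"])*1e3)[:2]
for pin,tip,a,b in [((252,103),(251.5,53),(236,175),(279,175)),((357,103),(356.5,55),(331,176),(375,176)),((452,104),(450,56),(418,176),(460,177))]:
    print("pin",q(*pin,.034),"tip",q(*tip,.024),"pad ends",q(*a,.024),q(*b,.024),"mid",(q(*a,.024)+q(*b,.024))/2)
print("corners",[q(*p,0) for p in((183,38),(521,40),(202,225),(497,226))])
g=cv2.cvtColor(f["frame"],cv2.COLOR_RGB2HSV)
m=cv2.inRange(g,(5,150,60),(20,255,255));m[:40]=0;m[180:]=0
n,l,s,c=cv2.connectedComponentsWithStats(m);print([ (s[i],c[i]) for i in range(1,n) if s[i,4]>100])
E
```

```text
pin [  71.1021 -108.1533] tip [  20.1619 -108.2944] pad ends [ 150.4194 -132.3142] [150.1607 -82.6916] mid [ 150.29   -107.5029]
pin [70.3362  3.6763] tip [21.2418  2.6172] pad ends [151.0187 -22.5308] [150.7539  28.5164] mid [150.8863   2.9928]
pin [ 70.6634 105.4224] tip [ 21.4435 101.9951] pad ends [150.4945  78.5068] [151.417  127.5686] mid [150.9557 103.0377]
corners [array([   1.0236, -188.1319]), array([ -0.0172, 189.0614]), array([ 219.5059, -185.7604]), array([219.3599, 193.5737])]
[(array([ 231,   52,   48,   95, 2226], dtype=int32), array([253.2017,  95.5624])), (array([ 331,   54,   46,   94, 1970], dtype=int32), array([355.5122,  95.6685])), (array([ 417,   55,   51,   94, 2739], dtype=int32), array([445.8908, 100.0489]))]
```

>>> step_arm([
  [0.19,-0.61,0.1,0,-0.08,0.01,0],
  [0.19,-0.61,0.4,0,-0.08,0.01,0],
  [0.19,-0.61,0.8,0,-0.08,0.01,0],
  [0.19,-0.61,0.8,0,-0.08,0.01,0],
  [0.19,-0.61,0.8,0,-0.08,0.01,0],
])

```text
time_s: 2.9
tcp_pos: [0.6174, 0.0864, 0.2292]
tool_rot: [-3.013, 0.047, 0.866]
force: [0.9, 0.2, -0.0]
width: 0.0854
```

```bash
cat > st.py <<'E'
from geo import *
from rig import r
import sys
o=r.get_obs();F=np.stack([K["U"],K["Y"],K["N"]])
print("rack uyn mm",F@(o["tcp_pos"]-K["L"])*1e3,"j",o["joint_positions"],"w",o["width"],"F",o["force"],"t",o["time_s"])
a=[float(x)/1e3 for x in sys.argv[1:4]]
print(delta(o,face(*a),Rslope()))
E
python3 st.py 130 -108 6
```

```text
rack uyn mm [ 131.4486 -107.7906  152.7569] j [-0.1733  0.8624  0.03    1.084  -0.1167  1.7475 -1.7371] w 0.08540947013598577 F [ 0.934   0.2182 -0.0167] t 2.9
(array([ 0.013, -0.006,  1.223]), array([0.007, 0.002, 0.004]))
```

>>> step_arm([
  [0.01,0,0.3,0,0,0,0],
  [0.01,0,0.6,0,0,0,0],
  [0.01,0,0.9,0,0,0,0],
  [0.01,0,0.9,0,0,0,0],
  [0.01,0,0.9,0,0,0,0],
])

```text
time_s: 3.4
tcp_pos: [0.5649, 0.0885, 0.1386]
tool_rot: [-3.015, 0.047, 0.856]
force: [0.6, 0.6, 1.0]
width: 0.0853
```

```bash
python3 st.py 130 -108 6; python3 - <<'E'
from rig import r
import cv2
cv2.imwrite("pics/w2.png",r.grab_frame("wrist")["frame"][:,:,::-1])
E
```

```text
rack uyn mm [ 127.9597 -108.1822   48.0472] j [-0.1823  0.8518  0.0167  1.3328 -0.1154  1.5024 -1.7293] w 0.08525356284065433 F [0.6105 0.5662 0.9994] t 3.4
(array([-0.019,  0.   ,  0.35 ]), array([ 0.006, -0.01 ,  0.004]))
```

View pics/w2.png

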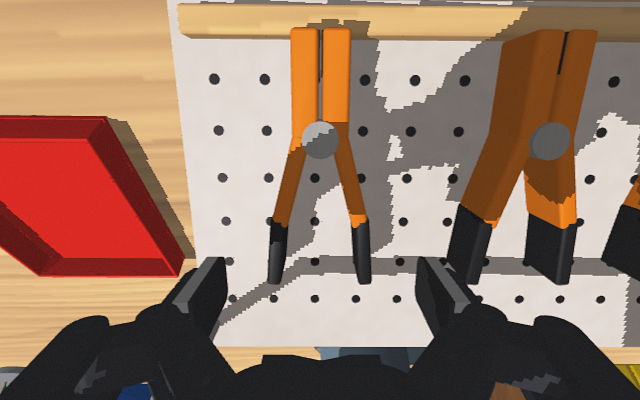

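The fingers are centred on the left clip's pads: both midpoints are at column 320. Next I descend and squeeze.

>>> step_arm([
  [-0.02,0,0.2,0,0,0,0],
  [-0.02,0,0.35,0,-0.01,0,0],
  [-0.02,0,0.35,0,-0.01,0,0],
  [-0.02,0,0.35,0,-0.01,0,0],
])

```text
time_s: 3.85
tcp_pos: [0.5403, 0.0896, 0.1034]
tool_rot: [-3.013, 0.046, 0.865]
force: [0.6, -0.4, 0.6]
width: 0.0854
```

>>> step_arm([
  [0,0,0,0,0,0,255],
  [0,0,0,0,0,0,255],
  [0,0,0,0,0,0,255],
  [0,0,0,0,0,0,255],
  [0,0,0,0,0,0,255],
  [0,0,0,0,0,0,255],
  [0,0,0,0,0,0,255],
  [0,0,0,0,0,0,255],
  [0,0,0,0,0,0,255],
  [0,0,0,0,0,0,255],
], squeeze=20)

```text
time_s: 4.85
tcp_pos: [0.5388, 0.0906, 0.1044]
tool_rot: [-3.011, 0.043, 0.869]
force: [-0.6, 0.7, 14.1]
width: 0.0351
```

```bash
python3 st.py 130 -108 6
```

```text
rack uyn mm [ 132.0045 -109.3525    5.2669] j [-0.1873  0.8592  0.0103  1.4186 -0.1185  1.4176 -1.7262] w 0.035083940451430776 F [-0.5957  0.6973 14.1093] t 4.85
(array([ 0.017,  0.011, -0.006]), array([0.006, 0.007, 0.009]))
```

>>> step_arm([
  [0,0,-0.03,0,0,0,0],
  [0,0,-0.03,0,0,0,0],
  [0,0,-0.03,0,0,0,0],
  [0,0,-0.03,0,0,0,0],
  [0,0,-0.03,0,0,0,0],
  [0,0,-0.03,0,0,0,0],
  [0,0,-0.03,0,0,0,0],
  [0,0,-0.25,0,0,0,0],
  [0,0,-0.5,0,0,0,0],
  [0,0,-0.5,0,0,0,0],
  [0,0.3,-0.5,0,0,0,0],
  [0,0.6,-0.5,0,0,0,0],
  [0,0.93,-0.5,0,0,0,0],
  [0,0.93,-0.5,0,0,0,0],
  [0,0.93,-0.5,0,0,0,0],
])

```text
time_s: 6.35
tcp_pos: [0.5662, -0.0237, 0.1522]
tool_rot: [-3.011, 0.049, 0.872]
force: [0.8, -0.4, -0.4]
width: 0.0855
```

```bash
python3 st.py 130 3 9; python3 - <<'E'
from rig import r
import cv2
cv2.imwrite("pics/w3.png",r.grab_frame("wrist")["frame"][:,:,::-1])
E
```

```text
rack uyn mm [130.8795   3.9729  62.3533] j [-0.0548  0.839   0.0566  1.3297 -0.0594  1.5381 -1.5888] w 0.08545856408508017 F [ 0.7697 -0.4141 -0.371 ] t 6.35
(array([ 0.01 , -0.01 ,  0.445]), array([0.006, 0.01 , 0.001]))
```

View pics/w3.png

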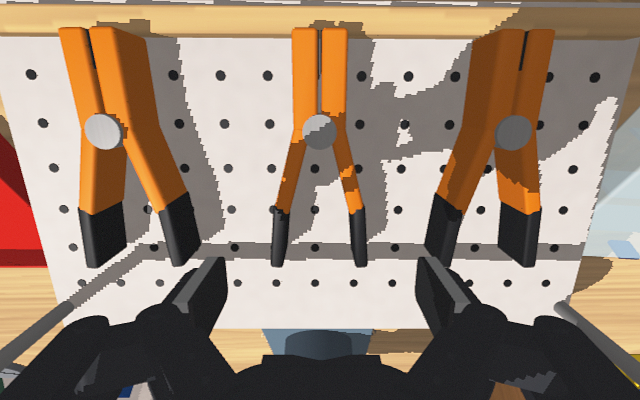

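All three clips are in place and the middle clip is centred: pads at columns 280 and 360, midpoint 320. I descend to a slightly greater height this time and squeeze.

>>> step_arm([
  [0.01,-0.005,0.2,0,0,0,0],
  [0.01,-0.005,0.43,0,0,0,0],
  [0.01,-0.005,0.43,0,0,0,0],
  [0.01,-0.005,0.43,0,0,0,0],
])

```text
time_s: 6.8
tcp_pos: [0.5404, -0.0201, 0.1087]
tool_rot: [-3.011, 0.042, 0.872]
force: [-0.0, 0.5, 0.1]
width: 0.0855
```

>>> step_arm([
  [0,0,0,0,0,0,255],
  [0,0,0,0,0,0,255],
  [0,0,0,0,0,0,255],
  [0,0,0,0,0,0,255],
  [0,0,0,0,0,0,255],
  [0,0,0,0,0,0,255],
  [0,0,0,0,0,0,255],
  [0,0,0,0,0,0,255],
  [0,0,0,0,0,0,255],
  [0,0,0,0,0,0,255],
], squeeze=20)

```text
time_s: 7.8
tcp_pos: [0.5415, -0.0216, 0.1105]
tool_rot: [-3.013, 0.046, 0.868]
force: [0.8, 0.8, 8.6]
width: 0.0517
```

```bash
python3 st.py 130 3 9
```

```text
rack uyn mm [129.7601   2.708   13.847 ] j [-0.0566  0.848   0.0498  1.4268 -0.0585  1.4289 -1.589 ] w 0.051745007340291894 F [0.8289 0.8009 8.648 ] t 7.8
(array([-0.002,  0.002,  0.04 ]), array([0.008, 0.005, 0.005]))
```

>>> step_arm([
  [0,0,0,0,0,0,0],
  [0,0,0,0,0,0,0],
  [0,0,0,0,0,0,0],
  [0,0,0,0,0,0,0],
  [0,0,0,0,0,0,0],
  [0,0,0,0,0,0,0],
  [0,0,-0.25,0,0,0,0],
  [0,0,-0.45,0,0,0,0],
  [0,0,-0.45,0,0,0,0],
  [0,0.3,-0.45,0,0,0,0],
  [0,0.6,-0.45,0,0,0,0],
  [0,0.84,-0.45,0,0,0,0],
  [0,0.84,-0.45,0,0,0,0],
  [0,0.84,-0.45,0,0,0,0],
])

```text
time_s: 9.2
tcp_pos: [0.5652, -0.1232, 0.1535]
tool_rot: [-3.011, 0.047, 0.873]
force: [-0.8, 0.2, -0.3]
width: 0.0855
```

```bash
python3 st.py 130 103.7 11; python3 - <<'E'
from rig import r
import cv2
cv2.imwrite("pics/w4.png",r.grab_frame("wrist")["frame"][:,:,::-1])
E
```

```text
rack uyn mm [129.4938 103.414   64.7458] j [ 0.0595  0.8551  0.0904  1.2977 -0.009   1.5526 -1.4608] w 0.08552088758229093 F [-0.7528  0.2235 -0.2977] t 9.2
(array([-0.002,  0.001,  0.448]), array([0.006, 0.011, 0.003]))
```

View pics/w4.png

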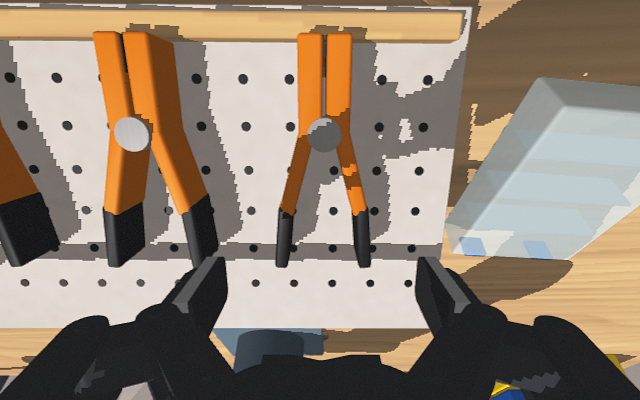

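The middle clip is still in place against the ledge. The right clip's pads are at columns 284 and 363, about 2 mm to the right of centre, so I shift slightly before descending.

>>> step_arm([
  [0,0.015,0.2,0,0,0,0],
  [0,0.015,0.44,0,0,0,0],
  [0,0.015,0.44,0,0,0,0],
  [0,0.015,0.44,0,0,0,0],
])

```text
time_s: 9.65
tcp_pos: [0.5381, -0.1227, 0.1099]
tool_rot: [-3.011, 0.042, 0.872]
force: [-1.0, 1.2, 0.3]
width: 0.0856
```

>>> step_arm([
  [0,0,0,0,0,0,255],
  [0,0,0,0,0,0,255],
  [0,0,0,0,0,0,255],
  [0,0,0,0,0,0,255],
  [0,0,0,0,0,0,255],
  [0,0,0,0,0,0,255],
  [0,0,0,0,0,0,255],
  [0,0,0,0,0,0,255],
  [0,0,0,0,0,0,255],
  [0,0,0,0,0,0,255],
], squeeze=20)

```text
time_s: 10.65
tcp_pos: [0.5392, -0.1239, 0.1117]
tool_rot: [-3.013, 0.045, 0.868]
force: [-0.2, 1.4, 8.6]
width: 0.0521
```

>>> step_arm([
  [0,0,0,0,0,0,0],
  [0,0,0,0,0,0,0],
  [0,0,0,0,0,0,0],
  [0,0,0,0,0,0,0],
  [0,0,0,0,0,0,0],
  [0,0,0,0,0,0,0],
  [0,0,-0.25,0,0,0,0],
  [0,0,-0.5,0,0,0,0],
  [0,0,-0.6,0,0,0,0],
  [0,-0.3,-0.6,0,0,0,0],
  [0,-0.6,-0.6,0,0,0,0],
  [0,-0.9,-0.6,0,0,0,0],
  [0,-0.9,-0.6,0,0,0,0],
])

```text
time_s: 11.95
tcp_pos: [0.5789, -0.0097, 0.1696]
tool_rot: [-3.008, 0.031, 0.872]
force: [0.4, 1.6, -2.0]
width: 0.0855
```

```bash
python3 st.py 130 -108 60
```

```text
rack uyn mm [129.6253 -10.5172  83.5561] j [-0.0691  0.8414  0.0517  1.2785 -0.066   1.5868 -1.5969] w 0.085533026583313 F [ 0.4227  1.5676 -2.0124] t 11.95
(array([ 0.008, -0.813,  0.194]), array([0.006, 0.011, 0.024]))
```

Squeezed at 20 N, the left clip closed fully to 35 mm. The middle and right clips stopped at 52 mm, so the left clip is the tired one. I go back to it.

>>> step_arm([
  [0,-0.4,0.2,0,0,0.02,0],
  [0,-0.81,0.2,0,0,0.02,0],
  [0,-0.81,0.2,0,0,0.02,0],
  [0,-0.81,0.2,0,0,0.02,0],
])

```text
time_s: 12.35
tcp_pos: [0.5688, 0.0821, 0.1492]
tool_rot: [-3.014, 0.055, 0.874]
force: [-0.9, 0.0, 0.3]
width: 0.0854
```

```bash
python3 st.py 130 -108 9; python3 - <<'E'
from geo import *
from rig import r
f=r.grab_frame("wrist");im=f["frame"];g=cv2.cvtColor(im,cv2.COLOR_RGB2HSV)
cv2.imwrite("pics/w5.png",im[:,:,::-1])
m=cv2.inRange(g,(5,150,60),(20,255,255));m[:45]=0;m[250:]=0
n,l,s,c=cv2.connectedComponentsWithStats(m);print([ (s[i],c[i]) for i in range(1,n) if s[i,4]>100])
F=np.stack([K["U"],K["Y"],K["N"]])
b=(im.max(2)<55).astype(np.uint8);b[:180]=0;b[262:]=0;b[:,:235]=0;b[:,405:]=0
n,l,s,c=cv2.connectedComponentsWithStats(b);print([ (s[i],c[i],(F@(plane(f,*c[i],face(0,0,.028),K["N"])-K["L"])*1e3)[:2]) for i in range(1,n) if s[i,4]>100])
E
```

```text
rack uyn mm [ 130.0748 -101.8958   59.2222] j [-0.1776  0.8527  0.0245  1.3079 -0.1142  1.5387 -1.7275] w 0.08541159812851097 F [-0.9079  0.0313  0.2621] t 12.35
(array([ 0.003, -0.053,  0.418]), array([ 0.011,  0.011, -0.009]))
[(array([ 264,   45,   41,  173, 3458], dtype=int32), array([285.3282, 120.36  ])), (array([ 305,   45,   49,  172, 3260], dtype=int32), array([325.6107, 118.0126])), (array([  444,    45,   120,   172, 12133], dtype=int32), array([507.7034, 126.6111])), (array([ 599,  111,   41,   95, 1822], dtype=int32), array([626.0593, 171.5335]))]
[(array([342, 207,  18,  55, 512], dtype=int32), array([351.2324, 239.0801]), array([131.7103, -84.179 ])), (array([269, 212,  12,  50, 411], dtype=int32), array([274.5328, 238.4307]), array([ 131.0194, -129.0575]))]
```

View pics/w5.png

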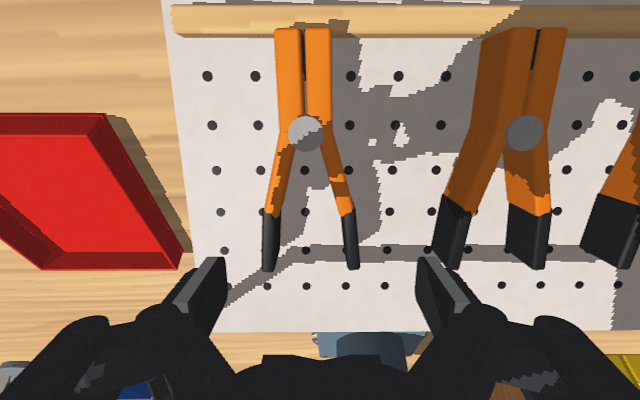

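The tired clip lies in place. Its pads are at columns 270 and 350, so I need about 5 mm to the left. I correct, descend, grip and lift square to the slope.

>>> step_arm([
  [0,-0.045,0.2,0.01,0.01,0,0],
  [0,-0.045,0.42,0.01,0.01,0,0],
  [0,-0.045,0.42,0.01,0.01,0,0],
  [0,-0.045,0.42,0.01,0.01,0,0],
])

```text
time_s: 12.8
tcp_pos: [0.5432, 0.0848, 0.1075]
tool_rot: [-3.012, 0.067, 0.863]
force: [0.5, -0.4, -0.1]
width: 0.0857
```

>>> step_arm([
  [0,0,0,0,0,0,255],
  [0,0,0,0,0,0,255],
  [0,0,0,0,0,0,255],
  [0,0,0,0,0,0,255],
  [0,0,0,0,0,0,255],
  [0,0,0,0,0,0,255],
  [0,0,0,0,0,0,255],
  [0,0,0,0,0,0,255],
  [0,0,0,0,0,0,255],
  [0,0,0,0,0,0,255],
], squeeze=30)

```text
time_s: 13.8
tcp_pos: [0.5438, 0.0876, 0.1101]
tool_rot: [-3.011, 0.06, 0.86]
force: [-1.0, 1.3, 14.8]
width: 0.0352
```

```bash
python3 st.py 130 -108 9
```

```text
rack uyn mm [ 130.7329 -106.504    12.7558] j [-0.1828  0.8548  0.0149  1.4086 -0.1217  1.4265 -1.7292] w 0.035191384722299594 F [-1.0171  1.3332 14.7565] t 13.8
(array([ 0.006, -0.012,  0.031]), array([-0.004, -0.004, -0.01 ]))
```

>>> step_arm([
  [0,0,-0.05,0,0,0,255],
  [0,0,-0.1,0,0,0,255],
  [0,0,-0.2,0,0,0,255],
  [0,0,-0.35,0,0,0,255],
  [0,0,-0.5,0,0,0,255],
  [0,0,-0.65,0,0,0,255],
  [0,0,-0.8,0,0,0,255],
  [0,0,-1,0,0,0,255],
  [0,0,-1,0,0,0,255],
  [0,0,-1,0,0,0,255],
])

```text
time_s: 14.8
tcp_pos: [0.6065, 0.084, 0.2086]
tool_rot: [-3.012, 0.064, 0.861]
force: [-0.3, 0.3, -1.3]
width: 0.0349
```

```bash
python3 st.py 130 -108 9; python3 - <<'E'
from rig import r
import cv2
cv2.imwrite("pics/w6.png",r.grab_frame("wrist")["frame"][:,:,::-1])
E
```

```text
rack uyn mm [ 129.6455 -105.0482  129.6274] j [-0.1733  0.8555  0.0337  1.1467 -0.1208  1.6892 -1.7378] w 0.0349002479251897 F [-0.3073  0.3077 -1.317 ] t 14.8
(array([-0.005, -0.024,  1.005]), array([-0.002, -0.003, -0.016]))
```

View pics/w6.png

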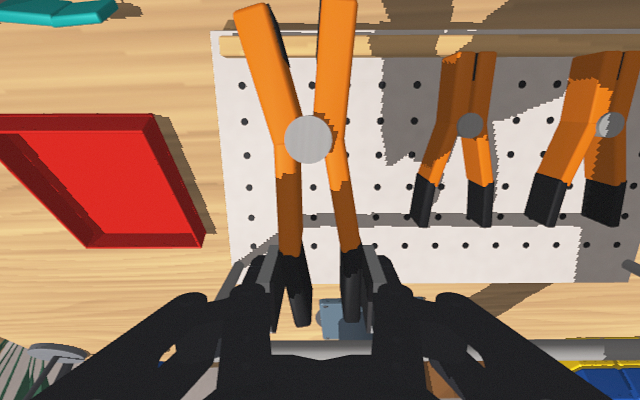

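The clip is held with its jaws open, clear of the board, and the two sound clips are undisturbed. I carry it left over the tray and level the tool.

>>> step_arm([
  [0,-0.3,-0.1,0,0,0,255],
  [0,-0.65,-0.1,0,0,0,255],
  [0,-1,-0.1,0,0,0,255],
  [0,-1,-0.1,0,0,0,255],
])

```text
time_s: 15.25
tcp_pos: [0.6147, 0.2123, 0.2172]
tool_rot: [-3.007, 0.047, 0.867]
force: [-0.6, 1.3, -1.3]
width: 0.0352
```

>>> step_arm([
  [0,-0.3,0,0,0,0,255],
  [0,-0.65,0,0,0,0,255],
  [0,-1,0,0,0,0,255],
  [0,-1,0,0,0,0,255],
])

```text
time_s: 15.65
tcp_pos: [0.6188, 0.3313, 0.2163]
tool_rot: [-3.008, 0.049, 0.869]
force: [-0.8, 0.6, -1.6]
width: 0.0351
```

>>> step_arm([
  [-0.3,-0.1,0,0,0.2,0,255],
  [-0.6,-0.2,0,0,0.4,0,255],
  [-0.9,-0.2,0,0,0.6,0,255],
  [-1,-0.2,0,0,0.8,0,255],
  [-1,-0.2,0,0,1,0,255],
  [-1,-0.2,0,0,1,0,255],
  [-1,-0.2,0,0,1,0,255],
])

```text
time_s: 16.35
tcp_pos: [0.5208, 0.3516, 0.2811]
tool_rot: [3.136, -0.064, -0.058]
force: [-0.1, 0.1, -0.8]
width: 0.0347
```

```bash
cat > tr.py <<'E'
from geo import *
from rig import r
o=r.get_obs();print(o["tcp_pos"],o["joint_positions"],o["width"],o["force"])
R=np.array([[1,0,0],[0,-1,0],[0,0,-1.]])
for z in(.08,.016):print(z,delta(o,np.array([.415,.350,z]),R))
f=r.grab_frame("wrist");cv2.imwrite("pics/w7.png",f["frame"][:,:,::-1])
pickle.dump((f,o),open("w7.pkl","wb"))
E
python3 tr.py
```

```text
[0.5208 0.3516 0.2811] [-0.6754  0.4732  0.0295  1.5165 -0.0357  1.1837 -2.2462] 0.0347329440384729 [-0.1364  0.0995 -0.7943]
0.08 (array([-0.818,  0.041,  1.707]), array([ 0.008,  0.07 , -0.077]))
0.016 (array([-0.799,  0.038,  2.24 ]), array([ 0.008,  0.07 , -0.077]))
```

>>> step_arm([
  [-0.3,0.04,0.1,0,0.07,0,255],
  [-0.6,0.04,0.2,0,0.07,0,255],
  [-0.82,0.04,0.4,0,0.07,0,255],
  [-0.82,0.04,0.7,0,0.07,0,255],
  [-0.82,0.04,1,0,0.07,0,255],
  [-0.82,0.04,1,0,0.07,0,255],
  [-0.82,0.04,1,0,0.07,0,255],
])

```text
time_s: 17.1
tcp_pos: [0.4202, 0.3506, 0.1648]
tool_rot: [3.136, -0.067, 0.001]
force: [1.0, 1.0, 0.4]
width: 0.0351
```

```bash
python3 tr.py
```

```text
[0.4202 0.3506 0.1648] [-0.781   0.4484  0.0011  1.8685  0.0052  0.8278 -2.3974] 0.03506610895217852 [0.9614 0.9556 0.3887]
0.08 (array([-0.044,  0.003,  0.706]), array([ 0.01 , -0.002, -0.082]))
0.016 (array([-0.044,  0.   ,  1.24 ]), array([ 0.01 , -0.002, -0.082]))
```

View pics/w7.png

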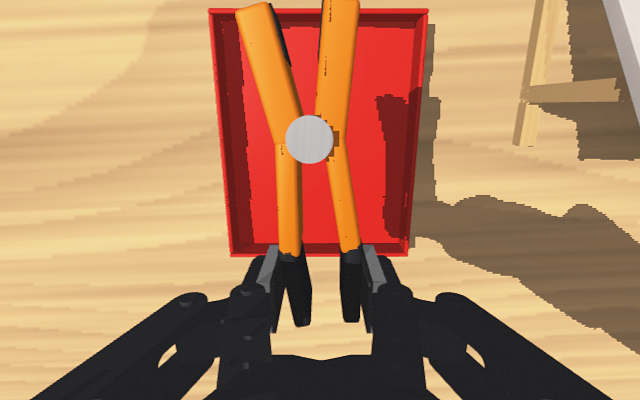

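The clip is level over the tray, with the tray rim corners at about (209,10), (428,10), (231,255) and (408,255). I check the tray centre from this view.

```bash
python3 - <<'E'
from geo import *
f,o=pickle.load(open("w7.pkl","rb"))
P=np.array([zp(f,*p,.03) for p in((209,10),(428,10),(408,255),(231,255))]);print(P[:,:2],P.mean(0))
# pin: top ~13+... in tool frame if level: TCP 12 above underside, pin top 34 above underside -> tool z -.022
c,d=ray(f,308,138);z=o["tcp_pos"][2]+.022;p=c+d*(z-c[2])/d[2];print("pin",p,"clip origin ~",p+[.015,0,0],"rel tcp",p-o["tcp_pos"])
E
```

```text
[[0.5669 0.4295]
 [0.5599 0.2622]
 [0.354  0.2703]
 [0.3616 0.4379]] [0.4606 0.35   0.03  ]
pin [0.4824 0.3531 0.1868] clip origin ~ [0.4974 0.3531 0.1868] rel tcp [0.0622 0.0025 0.022 ]
```

The tray centre agrees with the first estimate to within 0.2 mm, and the clip is held level. I lower it.

>>> step_arm([
  [-0.05,0,0.3,0,0,0,255],
  [-0.05,0,0.6,0,0,0,255],
  [-0.05,0,0.8,0,0,0,255],
  [-0.05,0,1,0,0,0,255],
  [-0.05,0,1,0,0,0,255],
  [-0.05,0,1,0,0,0,255],
])

```text
time_s: 17.75
tcp_pos: [0.4148, 0.3518, 0.0466]
tool_rot: [3.139, -0.065, 0.006]
force: [1.4, 0.3, -0.5]
width: 0.0345
```

>>> step_arm([
  [0,0,0.08,0,0,0,255],
  [0,0,0.16,0,0,0,255],
  [0,0,0.16,0,0,0,255],
  [0,0,0.16,0,0,0,255],
])

```text
time_s: 18.15
tcp_pos: [0.4134, 0.3508, 0.0259]
tool_rot: [3.137, -0.064, 0.003]
force: [0.0, -0.7, -1.3]
width: 0.0347
```

>>> step_arm([
  [0,0,0.02,0,0,0,255],
  [0,0,0.04,0,0,0,255],
  [0,0,0.055,0,0,0,255],
  [0,0,0.055,0,0,0,255],
  [0,0,0.055,0,0,0,255],
])

```text
time_s: 18.65
tcp_pos: [0.4135, 0.3509, 0.0193]
tool_rot: [3.137, -0.064, 0.004]
force: [-0.9, 0.1, -1.3]
width: 0.035
```

>>> step_arm([
  [0,0,0.01,0,0,0,255],
  [0,0,0.02,0,0,0,255],
  [0,0,0.025,0,0,0,255],
  [0,0,0.025,0,0,0,255],
  [0,0,0.025,0,0,0,255],
])

```text
time_s: 19.15
tcp_pos: [0.4136, 0.3512, 0.0173]
tool_rot: [3.138, -0.064, 0.004]
force: [-4.1, -2.5, 11.3]
width: 0.0348
```

The clip has touched the tray floor (11 N). I release it and rise straight up.

>>> step_arm([
  [0,0,-0.008,0,0,0,100],
  [0,0,-0.008,0,0,0,80],
  [0,0,-0.008,0,0,0,60],
  [0,0,-0.008,0,0,0,40],
  [0,0,-0.008,0,0,0,20],
  [0,0,-0.008,0,0,0,0],
  [0,0,-0.008,0,0,0,0],
  [0,0,-0.008,0,0,0,0],
  [0,0,-0.008,0,0,0,0],
  [0,0,-0.1,0,0,0,0],
  [0,0,-0.3,0,0,0,0],
  [0,0,-0.6,0,0,0,0],
  [0,0,-1,0,0,0,0],
  [0,0,-1,0,0,0,0],
  [0,0,-1,0,0,0,0],
])

```text
time_s: 20.65
tcp_pos: [0.4139, 0.352, 0.1383]
tool_rot: [3.14, -0.065, 0.008]
force: [0.8, -1.4, 0.1]
width: 0.0855
```

>>> step_arm([
  [0,0,-0.4,0,0,0,0],
  [0,0,-0.8,0,0,0,0],
  [0,0,-0.8,0,0,0,0],
  [0,0,-0.8,0,0,0,0],
])

```text
time_s: 21.05
tcp_pos: [0.4129, 0.3516, 0.2325]
tool_rot: [3.138, -0.064, 0.004]
force: [-0.8, 0.3, -1.3]
width: 0.0856
```

```bash
python3 - <<'E'
from geo import *
from rig import r
f=r.grab_frame("wrist");s=r.grab_frame("scene");o=r.get_obs();print(o["force"],o["width"],o["tcp_pos"])
a=s["frame"][130:300,200:440];a=cv2.resize(a,None,fx=2,fy=2,interpolation=cv2.INTER_CUBIC)
b=f["frame"][0:300,140:520]
c=np.zeros((max(a.shape[0],b.shape[0]),400,3),np.uint8);h=cv2.resize(b,(320,253))
out=np.zeros((340,800,3),np.uint8);out[:,:480]=a;out[:253,480:]=h
cv2.imwrite("pics/end.png",out[:,:,::-1]);pickle.dump((f,s),open("end.pkl","wb"))
# clip in tray: orange in wrist view
g=cv2.cvtColor(f["frame"],cv2.COLOR_RGB2HSV);R=cv2.inRange(g,(6,150,60),(20,255,255));n,l,st,ce=cv2.connectedComponentsWithStats(R);print([(st[i],ce[i],zp(f,*ce[i],.025)) for i in range(1,n) if st[i,4]>200])
# sound clips unmoved: compare orange in scene before and after
d=pickle.load(open("d0.pkl","rb"))["scene"]
for im in(d["frame"],s["frame"]):
    g=cv2.cvtColor(im,cv2.COLOR_RGB2HSV);m=cv2.inRange(g,(6,190,100),(20,255,255));n,l,st,ce=cv2.connectedComponentsWithStats(m);print([(st[i,:].tolist(),ce[i].round(1).tolist()) for i in range(1,n) if st[i,4]>80 and 230<ce[i,0]<420 and 140<ce[i,1]<290])
E
```

```text
[ 0.0892 -0.1428  0.1563] 0.08545291065680748 [0.412  0.3507 0.2307]
[(array([ 297,   70,   22,   98, 1027], dtype=int32), array([308.2405, 113.3496]), array([0.4791, 0.362 , 0.025 ])), (array([ 318,   70,   27,   97, 1023], dtype=int32), array([329.1114, 112.2317]), array([0.4793, 0.34  , 0.025 ]))]
[([326, 190, 35, 38, 501], [342.9, 209.3]), ([297, 211, 37, 40, 550], [315.6, 231.4]), ([267, 231, 40, 44, 614], [287.3, 253.9])]
[([341, 158, 32, 23, 391], [356.6, 170.3]), ([297, 210, 37, 41, 555], [315.5, 231.3]), ([267, 231, 40, 44, 612], [287.2, 254.1])]
```

View pics/end.png

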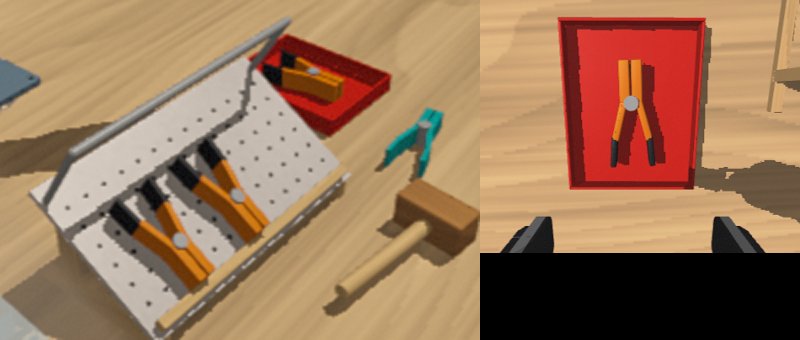

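The clip lies flat and right way up in the middle of the tray. The two sound clips have not moved (0.2 px shift at most) and the gripper is clear. I hand the job in.

```bash
python3 -c "
from rig import r
print(r.close_job())"
```

```text
the job is handed in; nothing more can be done
None
```

I squeezed the three clips from left to right at 20 N. The left one closed fully to 35 mm, while the middle and right ones stopped at about 52 mm, so the left clip was the tired one. I lifted it square to the slope, carried it to the red tray and laid it flat there, then handed the job in at about 21 s. No verdict was reported.

- **Tired clip:** my last pictures show it flat and right way up in the tray, with its centre about 10 mm from the tray's centre.
- **Sound clips:** they shifted at most 0.2 px in the scene view between the start and the end.
- **Other things:** the mallet looked untouched in the last picture. The last crop did not show the shelf pegs or most of the tackle box, but the arm never went near them.
- **Robot:** the gripper is open and clear of everything, about 0.23 m above the bench, and the force reading is near zero.

While the fingers were closing I read 9 to 15 N of push against the board, and 11 N when the clip touched the tray floor. Both are well under the limits. None of the checks failed or disagreed.

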